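# Turn the drive plate of a lens polisher onto its studs and press it home

### The arm

A 6-joint arm with a two-finger parallel gripper is mounted at the origin on a cart in front of the work surface, level with it; the furniture and walls round the work are solid. World frame = base frame: x ahead of the robot, y to its left, z up, the work surface at z = 0. Lengths are in m, angles in rad, forces in N, time in s.
With the tool pointing down it reaches from about 0.35 to 0.85 m from the base axis. Payload 8.1 kg.
Tool frame: the origin (TCP) lies at the centre of the arm's flange, where the gripper is bolted on; the fingertips stand 186 mm ahead of it and the grasp point (between the pads) lies 167 mm ahead of it (robot.nose_length is the distance from the TCP to the fingertips, in m); z points along the fingers, x is the direction in which the jaws open and shut, and the axes are right-handed (so a half turn about z gives the same grasp; the last joint's range is limited). The gripper opens to 93 mm and grips with 3 to 60 N. Pads are 15 mm wide; open, the fingers measure 128 mm over their backs; the gripper's body (75 mm by 188 mm) begins 65 mm behind the grasp point.
Start: joints at [1.124, 0.13, 1.488, -0, 1.523, -0.085], TCP at [0.212, 0.561, 0.405] pointing down, gripper open.
Joint ranges: [-2.96, 2.96], [-0.89, 2.26], [0.02, 2.5], [-1.34, 4.48], [0, 2.73], [-2.66, 2.66]. Speed limits (rad/s): [2.39, 2.39, 2.79, 3.14, 3.14, 3.14].

### API

Orientations are given as a rotation vector (axis times angle).
In Python, from plant import robot gives the robot as it stands.
- The arm moves only by the tool arm_command, never from a script. Its argument "motion" is a list of rows, each an object with "slide": the shift along the tool's x, y, z each as a share of 0.4 m, from -1 to 1, a list of three; "turn": the turn, a rotation vector about the tool's x, y, z each as a share of 0.5 rad, from -1 to 1, a list of three. A call has exactly 5 rows; each row shifts and turns the commanded pose from where the row before left it, along the tool's axes as they then stand; what a row does not reach is not made up. A row lasts 1/12 s, in which the tool goes at most 41.7 mm and 7.16 degrees, less where a joint would pass 70% of its speed; a pose out of reach is approached as far as the arm can. A call with a number of a shift or a turn outside -1 to 1 is refused whole. A call with a gripper value outside its range is refused whole. "gripper" is the opening in per cent of the stroke, from 0 (shut) to 100 (fully open), set as the call begins (left out, the last holds). The fingers move at their own pace and stop on an object; "grip_force" is the grip in N (left out, the last holds). Time passes only in rows, so rows that do not move let the fingers close, or fill a call up. It gives the time, the measured TCP pose, the force and the opening at its end, in the units of the state.
- robot.read_state(): the state, without advancing time (a new reading comes with each control period).
- robot.read_camera(name): name is "scene" or "top"; returns a dict with "pixels" (384x512x3 uint8, blue, green, red), "intrinsics" (3x3 intrinsics, pixels), "T" (4x4, takes a point from camera to world coordinates). Camera axes: x right, y down, z forward; pixel columns grow to the right and rows downward; lengths in m; the calibration is good to about 2 mm. A picture is of the moment at which its call begins. There is no depth.
- robot.close_job(): hands the job in, once; it reports no verdict.
The state is a dict: "t": time; "q": joint angles; "dq": joint speeds; "joint_torque": joint torques, N m; "tool_pos": TCP position; "orientation": TCP orientation; "force": force on the tool from outside, world axes, zero at the start; "wrist_torque": the same for the moment, N m; "opening": finger opening in m.
Only numpy, scipy, OpenCV 4.12 (cv2) and the standard library are available. Lean on these libraries where they do the work, as an engineer would, in place of code of your own. Each camera call takes 0.05 s, during which the arm holds its last target.

### The job

The drive plate of the small lens polisher has been set on its spindle but rides on top of the three studs instead of sitting on them. Turn it where it sits, without lifting it off the spindle, until the studs find its holes and it drops over them, then press it down fully home, flat on the hub, and let go. Leave the loupe, the screwdriver, the tin and the dish round the machine where they are.

Things in the scene. Friction and masses are not known exactly. Their poses are not given: they have to be found in the camera images.
- polisher: low grey housing of a bench lens polisher, 190 (x) x 150 (y) x 46 mm, fixed to the bench. Origin: centre of its underside on the bench; z up; its front, with a black knob and a switch (ornamental, up to 14 mm proud), faces its own -x. The spindle stands upright on its flat deck, 15 mm to +x of the origin.
- spindle_seat (a point): fixed point on the spindle axis at the height of the hub's flat face, 56 mm above the bench; axes as the polisher's. The hub is a dark steel flange (88 mm diameter) that does not turn. In its middle stands an upright round nose (20 mm diameter, 26 mm high) that keeps the plate centred with 0.8 mm play each side.
- stud_height (a point): fixed point on the spindle axis level with the stud tops, 12 mm above spindle_seat. The three steel studs (10 mm diameter, 12 mm high, half-ball tops) stand on the hub 120 degrees apart, 36 mm from the axis. Their angle differs each time, has nothing to do with the housing's yaw and is hidden under the plate: find it by turning the plate.
- collar (a joint): stiff plastic collar round the nose under the plate, 36 mm diameter, its top 8 mm above the hub's face at joint value 0; the value (m) grows as it slides down, 0.008 is level with the face. It carries the plate's weight, but a steady push of 8 to 15 N on the plate slides it down, and it stays there.
- plate: the drive plate, a loose round aluminium disc, 110 mm diameter, 14 mm thick, about 0.5 kg, smooth underneath. Origin on its axis at its underside, z up. Three round through holes (12 mm diameter, 1 mm play each side on the studs), 36 mm from the axis at 0, 120 and 240 degrees in its axes. At the start it rides on the stud tops and turns freely on the nose; it can be pushed round by its pegs.
- plate_cap (a point): centre of the flat top (30 mm diameter) of the conical cap in the plate's middle, where to press; 31 mm above its underside, 17 mm above the disc's upper face. Height over spindle_seat: 43 mm at the start; 39 mm once the holes meet the studs (25 to 95 degrees of turn either way), when the plate drops onto the collar and turns no further; 31 mm pressed fully home.
- peg_a (a point): centre of the top of an upright steel peg on the plate (10 mm diameter, 16 mm high above the disc's upper face), 44 mm from the axis at 60 degrees in the plate's axes; the plate can be pushed round by it.
- peg_b (a point): the same for the second peg, at 180 degrees in the plate's axes.
- peg_c (a point): the same for the third peg, at 300 degrees in the plate's axes.
- loupe: bystander: black loupe, 38 mm diameter, 30 mm high, on the bench; origin at the centre of its underside.
- gold_driver: bystander: small gold screwdriver lying on the bench, 76x14x14 mm; origin at the centre of its underside.
- olive_tin: bystander: low oval olive tin of small screws, 94x66x22 mm; origin at the centre of its underside.
- teal_dish: bystander: round teal dish of small parts, 73 mm diameter, 22 mm high; origin at the centre of its underside.
Mind the look-alikes: they are no part of the job. Several things have the shape of the plate; the one meant has the colours described above.

How it is judged:
At the end, for the whole second after the job is handed in: The drive plate is home on the hub: its cap is at most 32.8 mm above spindle_seat (31 mm when fully home), within 4 mm of the spindle axis, within 0.03 rad of level, and at rest (z of plate_cap in the frame of spindle_seat below 0.0328 m and horizontal distance between plate_cap and spindle_seat below 0.004 m and angle between plate_cap's own z axis and vertical below 0.03 rad and linear speed of plate below 0.01 m/s); the robot touches nothing.
It fails at once if the drive plate is lifted off the spindle (its cap more than 58 mm above spindle_seat) (z of plate_cap in the frame of spindle_seat above 0.058 m).
It fails at once if the black loupe is moved more than 30 mm (distance of loupe from where it was at the start of the episode above 0.03 m).
It fails at once if the gold screwdriver is moved more than 30 mm (distance of gold_driver from where it was at the start of the episode above 0.03 m).
It fails at once if the olive tin is moved more than 30 mm (distance of olive_tin from where it was at the start of the episode above 0.03 m).
It fails at once if the teal dish is moved more than 30 mm (distance of teal_dish from where it was at the start of the episode above 0.03 m).
It also fails if it takes over 48 s, if anything falls off the work surface, if the arm or the gripper's body presses on something with over 40 N, if the wrist force passes 120 N, or if a joint passes its speed limit or range.

## Working session

There is one attempt and no reset: what is moved stays moved. The work goes in short steps, Python scripts to look and compute and a tool call to move; the robot and the scene stay as the last step left them, time stands still between calls to the robot, and variables do not carry over. Pictures are saved under pics/ and viewed, and the job is handed in when it is done.

Besides the shell and the picture viewer there is one more tool, called after ">>>" as name(argument=value, ...), one argument or row to a line, values as JSON. arm_command: Moves the arm, as the interface text tells. Shift numbers are shares of 0.4 m and turn numbers shares of 0.5 rad, none past 1 either way. Its arguments: {"type":"object","properties":{"motion":{"type":"array","items":{"type":"object","properties":{"slide":{"type":"array","items":{"type":"number"}},"turn":{"type":"array","items":{"type":"number"}}}}},"gripper":{"type":"number"},"grip_force":{"type":"number"}},"required":["motion"]}

```bash
mkdir -p pics; python3 - <<'E'
from plant import robot
import cv2,numpy as np
np.set_printoptions(precision=4,suppress=True)
s=robot.read_state()
for k in s: print(k,s[k])
for n in("scene","top"):
    c=robot.read_camera(n); cv2.imwrite(f"pics/{n}0.png",c["pixels"]); print(c["intrinsics"],c["T"])
E
```

```text
t 0.0
q [ 1.1236  0.1312  1.4893 -0.      1.523  -0.0854]
dq [ 0.0002 -0.0008  0.0009 -0.0009  0.0007 -0.0013]
joint_torque [  0.001  -55.9817 -49.1779   0.0772   0.035   -0.0002]
tool_pos [0.2122 0.561  0.4037]
orientation [ 2.584   1.7851 -0.0026]
force [0.7623 0.2272 0.2702]
wrist_torque [ 0.0283  0.0259 -0.0326]
opening 0.09281447442064134
[[457.2381   0.     250.3944]
 [  0.     457.2381 181.5402]
 [  0.       0.       1.    ]] [[ 0.4702 -0.4748  0.744  -0.1337]
 [-0.8823 -0.2342  0.4082 -0.3741]
 [-0.0196 -0.8484 -0.529   0.5709]
 [ 0.      0.      0.      1.    ]]
[[447.0716   0.     254.2621]
 [  0.     447.0716 186.4658]
 [  0.       0.       1.    ]] [[ 0.0112 -0.9854  0.1701  0.3719]
 [-0.9997 -0.0148 -0.0197  0.0266]
 [ 0.0219 -0.1698 -0.9852  1.0231]
 [ 0.      0.      0.      1.    ]]
```

View pics/scene0.png

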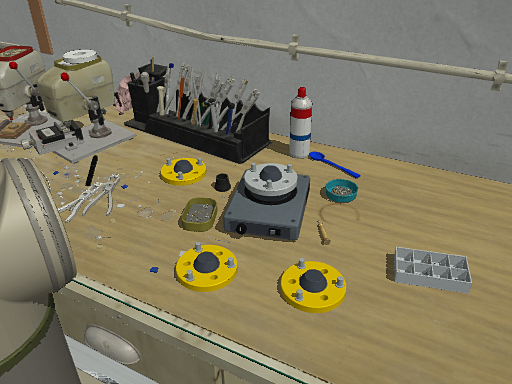

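View pics/top0.png

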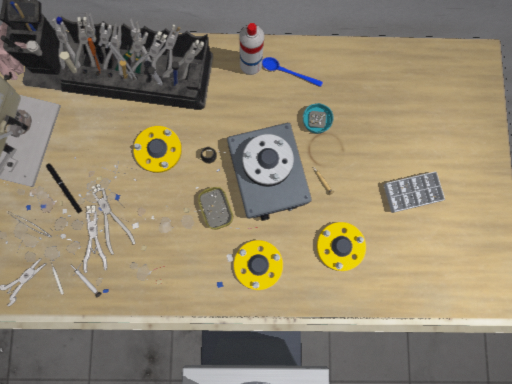

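The aluminium plate sits on the grey polisher, at about (267,159) in top and (270,180) in scene. The yellow plates are look-alikes. I'll zoom in.

```bash
python3 - <<'E'
import cv2
a=cv2.imread("pics/top0.png")[110:230,190:350]; cv2.imwrite("pics/z1.png",cv2.resize(a,None,fx=5,fy=5,interpolation=cv2.INTER_CUBIC))
a=cv2.imread("pics/scene0.png")[140:260,190:350]; cv2.imwrite("pics/z2.png",cv2.resize(a,None,fx=5,fy=5,interpolation=cv2.INTER_CUBIC))
E
```

```text
(no output)
```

View pics/z1.png

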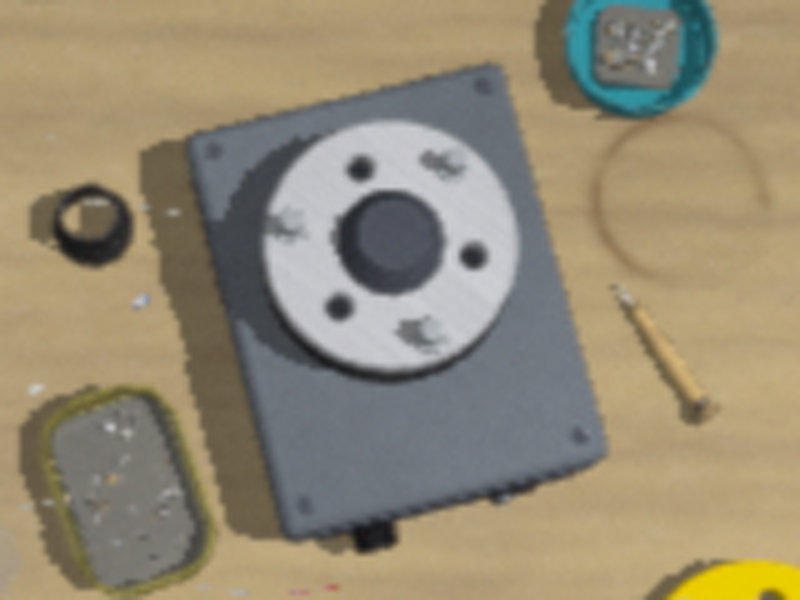

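View pics/z2.png

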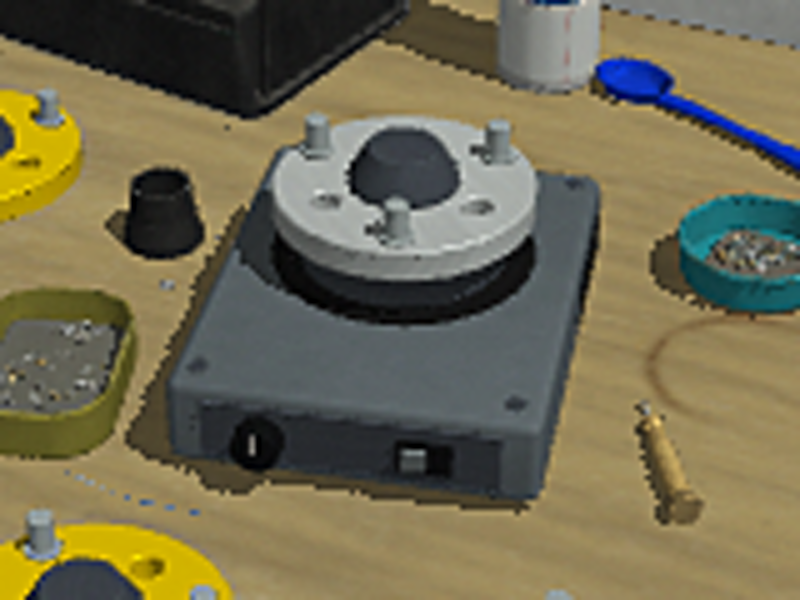

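```bash
cat > h.py <<'E'
import cv2,numpy as np
np.set_printoptions(precision=4,suppress=True)
C={"top":(np.array([[447.0716,0,254.2621],[0,447.0716,186.4658],[0,0,1]]),np.array([[0.0112,-0.9854,0.1701,0.3719],[-0.9997,-0.0148,-0.0197,0.0266],[0.0219,-0.1698,-0.9852,1.0231]])),
"scene":(np.array([[457.2381,0,250.3944],[0,457.2381,181.5402],[0,0,1]]),np.array([[0.4702,-0.4748,0.744,-0.1337],[-0.8823,-0.2342,0.4082,-0.3741],[-0.0196,-0.8484,-0.529,0.5709]]))}
def ray(n,uv,z):
    K,T=C[n]; uv=np.atleast_2d(uv).astype(float)
    d=np.c_[uv,np.ones(len(uv))]@np.linalg.inv(K).T@T[:,:3].T; o=T[:,3]
    return o[:2]+d[:,:2]*((z-o[2])/d[:,2])[:,None]
def blobs(img,mask,x0,x1,y0,y1,amin,amax):
    m=np.zeros_like(mask); m[y0:y1,x0:x1]=mask[y0:y1,x0:x1]
    n,l,s,c=cv2.connectedComponentsWithStats(m)
    return [(c[i],s[i,4]) for i in range(1,n) if amin<=s[i,4]<=amax]
E
python3 - <<'E'
from h import *
for n,(x0,x1,y0,y1) in {"top":(235,300,130,190),"scene":(240,302,160,200)}.items():
    im=cv2.imread(f"pics/{n}0.png"); hsv=cv2.cvtColor(im,cv2.COLOR_BGR2HSV)
    br=((hsv[...,2]>150)&(hsv[...,1]<40)).astype(np.uint8)
    m=np.zeros_like(br); m[y0:y1,x0:x1]=br[y0:y1,x0:x1]
    cs,_=cv2.findContours(m,cv2.RETR_EXTERNAL,cv2.CHAIN_APPROX_NONE)
    c=max(cs,key=cv2.contourArea)[:,0]
    w=ray(n,c,0.082); (cx,cy),r=cv2.minEnclosingCircle(w.astype(np.float32)); print(n,"disc",cx,cy,r)
    A=np.c_[2*w,np.ones(len(w))]; p=np.linalg.lstsq(A,(w**2).sum(1),rcond=None)[0]; print(p[:2],np.sqrt(p[2]+p[:2]@p[:2]))
    for b in blobs(im,(hsv[...,2]<115).astype(np.uint8),x0,x1,y0,y1,4,600): print(b, ray(n,b[0],0.082),ray(n,b[0],0.098))
z=lambda u,v:(190+u/5-.4,110+v/5-.4)
print("pegs top", ray("top",[z(452,153),z(287,212),z(428,325)],.098))
zs=lambda u,v:(190+u/5-.4,140+v/5-.4)
print("pegs scene", ray("scene",[zs(317,122),zs(498,127),zs(398,207)],.098))
print("cap",ray("top",[z(397,238)],.099),ray("scene",[zs(405,140)],.099))
E
```

```text
top disc 0.5970244407653809 -0.021077508106827736 0.054917383939027786
[ 0.597  -0.0221] 0.053267815973231665
(array([255.4444, 130.4444]), np.int32(9)) [[0.6586 0.0066]] [[0.6537 0.0069]]
(array([242.4762, 133.5238]), np.int32(21)) [[0.6511 0.0348]] [[0.6464 0.0347]]
(array([245.7987, 167.651 ]), np.int32(596)) [[0.5752 0.0265]] [[0.5717 0.0265]]
(array([261.625 , 143.4375]), np.int32(16)) [[ 0.6295 -0.0072]] [[ 0.6251 -0.0066]]
(array([277.8, 142.6]), np.int32(5)) [[ 0.632  -0.0424]] [[ 0.6276 -0.0412]]
(array([267.3391, 157.931 ]), np.int32(348)) [[ 0.5974 -0.0198]] [[ 0.5936 -0.019 ]]
(array([284.1579, 160.8421]), np.int32(19)) [[ 0.5915 -0.0562]] [[ 0.5878 -0.0548]]
(array([257.2778, 171.1111]), np.int32(18)) [[0.568  0.0017]] [[0.5646 0.0021]]
(array([272.8333, 177.    ]), np.int32(6)) [[ 0.5556 -0.0319]] [[ 0.5525 -0.0309]]
scene disc 0.5912067294120789 -0.02397562563419342 0.05475042015314102
[ 0.5897 -0.0247] 0.050715643629495794
(array([242.35, 161.1 ]), np.int32(20)) [[0.6204 0.0585]] [[0.5958 0.0443]]
(array([269.9433, 174.2567]), np.int32(300)) [[ 0.597  -0.0198]] [[ 0.5731 -0.0314]]
(array([286.8636, 168.5909]), np.int32(22)) [[ 0.6336 -0.0416]] [[ 0.6085 -0.0525]]
(array([255.8333, 179.3333]), np.int32(6)) [[ 0.5663 -0.0028]] [[ 0.5434 -0.0149]]
(array([286.6667, 180.8333]), np.int32(6)) [[ 0.5887 -0.0613]] [[ 0.5651 -0.0716]]
pegs top [[ 0.633  -0.0459]
 [ 0.6058  0.0244]
 [ 0.5577 -0.0358]]
pegs scene [[ 0.5947  0.0184]
 [ 0.624  -0.0508]
 [ 0.5494 -0.0413]]
cap [[ 0.595  -0.0225]] [[ 0.5959 -0.0217]]
```

>>> arm_command(
  motion=[
    {"slide": [-0.051,0.07,0],"turn": [0,0,0]},
    {"slide": [-0.051,0.07,0],"turn": [0,0,0]},
    {"slide": [-0.051,0.07,0],"turn": [0,0,0]},
    {"slide": [-0.051,0.07,0],"turn": [0,0,0]},
    {"slide": [-0.051,0.07,0],"turn": [0,0,0]},
  ],
  gripper=75,
)

```text
t: 0.52
tool_pos: [0.3075, 0.4148, 0.4042]
orientation: [2.584, 1.786, -0.001]
force: [1.0, 0.2, 0.1]
opening: 0.0706
```

>>> arm_command(
  motion=[
    {"slide": [-0.051,0.07,0],"turn": [0,0,0]},
    {"slide": [-0.051,0.07,0],"turn": [0,0,0]},
    {"slide": [-0.051,0.07,0],"turn": [0,0,0]},
    {"slide": [-0.051,0.07,0],"turn": [0,0,0]},
    {"slide": [-0.051,0.07,0],"turn": [0,0,0]},
  ],
)

```text
t: 0.93
tool_pos: [0.4024, 0.2697, 0.4044]
orientation: [-2.585, -1.786, 0.001]
force: [1.0, 0.5, 0.3]
opening: 0.0701
```

>>> arm_command(
  motion=[
    {"slide": [-0.051,0.07,0],"turn": [0,0,0]},
    {"slide": [-0.051,0.07,0],"turn": [0,0,0]},
    {"slide": [-0.051,0.07,0],"turn": [0,0,0]},
    {"slide": [-0.051,0.07,0],"turn": [0,0,0]},
    {"slide": [-0.051,0.07,0],"turn": [0,0,0]},
  ],
)

```text
t: 1.35
tool_pos: [0.4973, 0.1247, 0.4044]
orientation: [-2.585, -1.785, 0.001]
force: [0.5, -0.2, 0.3]
opening: 0.0699
```

>>> arm_command(
  motion=[
    {"slide": [-0.051,0.07,0],"turn": [0,0,0]},
    {"slide": [-0.051,0.07,0],"turn": [0,0,0]},
    {"slide": [-0.051,0.07,0],"turn": [0,0,0]},
    {"slide": [-0.051,0.07,0],"turn": [0,0,0]},
    {"slide": [-0.051,0.07,0],"turn": [0,0,0]},
  ],
)

```text
t: 1.77
tool_pos: [0.5922, -0.0203, 0.4042]
orientation: [-2.585, -1.785, 0.001]
force: [-0.2, 0.4, -0.1]
opening: 0.0701
```

>>> arm_command(
  motion=[
    {"slide": [0,0,0],"turn": [0,0,0.2]},
    {"slide": [0,0,0],"turn": [0,0,0.2]},
    {"slide": [0,0,0],"turn": [0,0,0.22]},
    {"slide": [0,0,0],"turn": [0,0,0]},
    {"slide": [0,0,0],"turn": [0,0,0]},
  ],
)

```text
t: 2.18
tool_pos: [0.5916, -0.0187, 0.4042]
orientation: [-2.827, -1.369, 0.001]
force: [0.7, 1.3, 0.8]
opening: 0.0696
```

```bash
cat >> h.py <<'E'
def rep(g=None):
    from plant import robot
    from scipy.spatial.transform import Rotation as R
    s=robot.read_state(); M=R.from_rotvec(s["orientation"]).as_matrix()
    print("t",s["t"],"pos",np.array(s["tool_pos"]),"phi",np.degrees(np.arctan2(M[1,0],M[0,0])),"tipz",s["tool_pos"][2]-.186,"F",np.array(s["force"]),"Mz",np.array(s["wrist_torque"]),"op",s["opening"],"q",np.array(s["q"]),"zax",M[:,2])
    if g is not None:
        d=np.array(g)-s["tool_pos"]; print("tool delta shares",M.T@d/.4)
E
python3 -c "
from h import *
rep([.596,-.0215,.30])"
```

```text
t 2.1833 pos [ 0.5916 -0.0187  0.4042] phi 51.69629296392029 tipz 0.21822435577376204 F [0.7118 1.3125 0.8026] Mz [0.0022 0.0182 0.008 ] op 0.06964765326719863 q [-0.1182  0.1092  1.512  -0.      1.5213 -1.0204] zax [-0.0009  0.0001 -1.    ]
tool delta shares [0.0014 0.0132 0.2606]
```

>>> arm_command(
  motion=[
    {"slide": [0.0015,0.013,0.05],"turn": [0,0,0]},
    {"slide": [0,0,0.08],"turn": [0,0,0]},
    {"slide": [0,0,0.08],"turn": [0,0,0]},
    {"slide": [0,0,0.04],"turn": [0,0,0]},
    {"slide": [0,0,0],"turn": [0,0,0]},
  ],
)

```text
t: 2.6
tool_pos: [0.594, -0.0209, 0.2992]
orientation: [-2.823, -1.369, 0.012]
force: [-0.8, 0.6, -1.1]
opening: 0.0699
```

```bash
cat >> h.py <<'E'
def look(tag):
    from plant import robot
    o=[]
    for n,(x,y) in {"top":(215,100),"scene":(210,120)}.items():
        p=robot.read_camera(n)["pixels"]; cv2.imwrite(f"pics/{n}_{tag}.png",p)
        o.append(cv2.resize(p[y:y+100,x:x+100],None,fx=4,fy=4,interpolation=cv2.INTER_CUBIC))
    cv2.imwrite(f"pics/{tag}.png",np.hstack(o))
E
python3 -c "
from h import *
look('a1');rep([.596,-.0215,.274])"
```

```text
t 2.7 pos [ 0.5959 -0.0211  0.3046] phi 51.66193570259438 tipz 0.1186314143164715 F [-0.6858  0.3543  0.0384] Mz [-0.0703 -0.0352  0.0085] op 0.06962289718718365 q [-0.1214  0.1882  1.6099 -0.      1.3448 -1.0231] zax [-0.0013  0.0002 -1.    ]
tool delta shares [-0.0005  0.0008  0.0766]
```

View pics/a1.png

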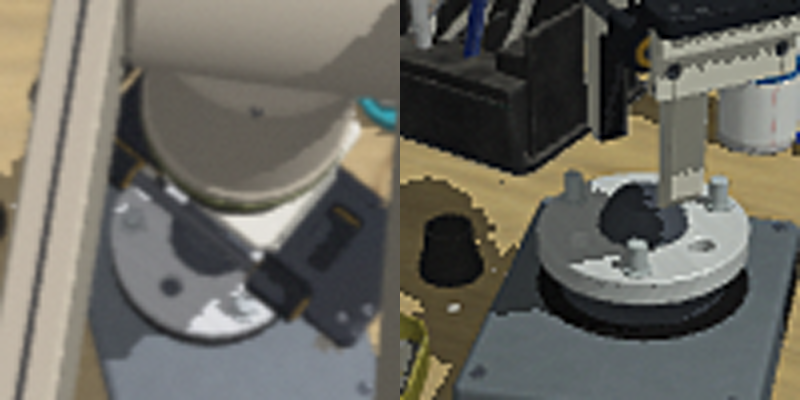

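Near finger stands between two pegs, clear of the disc (at about (685,190) in the right half), far one opposite. I'll go down beside the pegs, then turn.

>>> arm_command(
  motion=[
    {"slide": [0,0,0.03],"turn": [0,0,0]},
    {"slide": [0,0,0.03],"turn": [0,0,0]},
    {"slide": [0,0,0.02],"turn": [0,0,0]},
    {"slide": [0,0,0],"turn": [0,0,0]},
    {"slide": [0,0,0],"turn": [0,0,0]},
  ],
)

```text
t: 3.12
tool_pos: [0.5958, -0.0214, 0.272]
orientation: [-2.829, -1.365, 0.002]
force: [-0.1, -0.4, -0.3]
opening: 0.0696
```

>>> arm_command(
  motion=[
    {"slide": [0,0,0],"turn": [0,0,0.07]},
    {"slide": [0,0,0],"turn": [0,0,0.07]},
    {"slide": [0,0,0],"turn": [0,0,0.07]},
    {"slide": [0,0,0],"turn": [0,0,0.07]},
    {"slide": [0,0,0],"turn": [0,0,0.07]},
  ],
)

```text
t: 3.53
tool_pos: [0.5964, -0.0215, 0.2735]
orientation: [2.938, 1.11, 0.002]
force: [-0.2, -0.0, 1.1]
opening: 0.0696
```

```bash
python3 -c "
from h import *
look('a2');rep([.596,-.0215,.272])"
```

```text
t 3.6333 pos [ 0.5964 -0.0214  0.2735] phi 41.44743298879064 tipz 0.0874758213708634 F [-0.565  -0.137   0.4834] Mz [-0.0504  0.0356  0.0066] op 0.06948612488456274 q [-0.1218  0.2189  1.6346  0.      1.2869 -0.8452] zax [ 0.0011 -0.0001 -1.    ]
tool delta shares [-0.0009 -0.0006  0.0037]
```

View pics/a2.png

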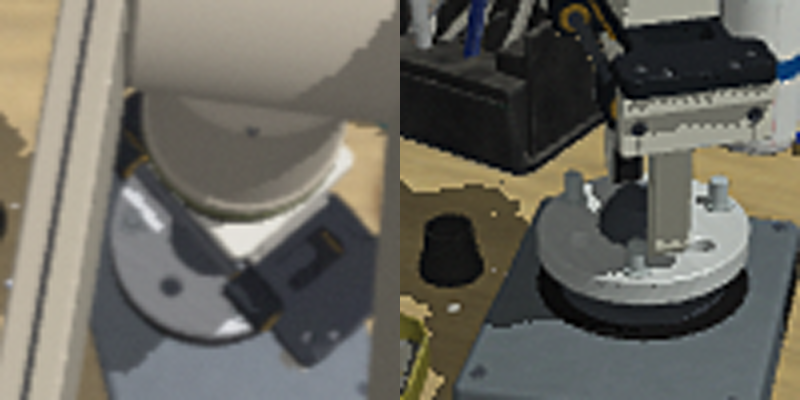

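>>> arm_command(
  motion=[
    {"slide": [0,0,0.001],"turn": [0,0,0.06]},
    {"slide": [0,0,0.001],"turn": [0,0,0.06]},
    {"slide": [0,0,0.001],"turn": [0,0,0.06]},
    {"slide": [0,0,0],"turn": [0,0,0.06]},
    {"slide": [0,0,0],"turn": [0,0,0.06]},
  ],
)

```text
t: 4.05
tool_pos: [0.5969, -0.0222, 0.2729]
orientation: [3.01, 0.889, 0.003]
force: [1.9, -5.7, 3.4]
opening: 0.07
```

>>> arm_command(
  motion=[
    {"slide": [0,0,0],"turn": [0,0,0.06]},
    {"slide": [0,0,0],"turn": [0,0,0.06]},
    {"slide": [0,0,0],"turn": [0,0,0.06]},
    {"slide": [0,0,0],"turn": [0,0,0.06]},
    {"slide": [0,0,0],"turn": [0,0,0.06]},
  ],
)

```text
t: 4.47
tool_pos: [0.5966, -0.0217, 0.2725]
orientation: [3.07, 0.661, 0.003]
force: [1.0, -1.3, 0.7]
opening: 0.0697
```

```bash
python3 -c "
from h import *
look('a3');rep([.596,-.0215,.272])"
```

```text
t 4.5667 pos [ 0.5965 -0.0216  0.2723] phi 24.326717794097682 tipz 0.08627809327876718 F [ 0.8356 -1.0063 -0.1661] Mz [-0.1627 -0.0873  0.0905] op 0.06959859094678886 q [-0.122   0.2202  1.6354 -0.0001  1.2845 -0.5465] zax [ 0.0014 -0.0003 -1.    ]
tool delta shares [-0.0011 -0.0006  0.0007]
```

View pics/a3.png

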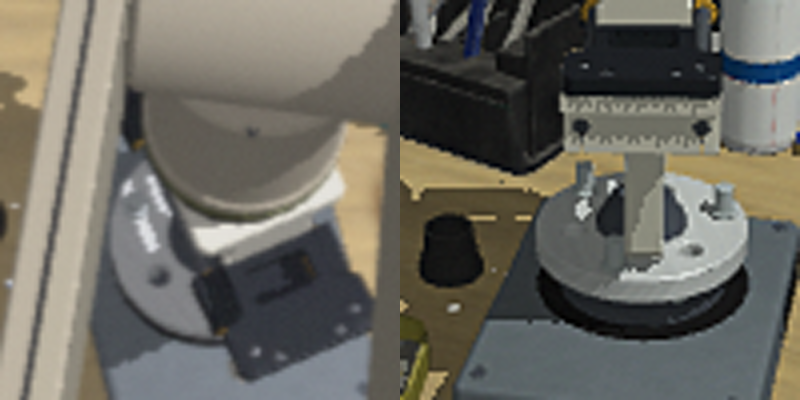

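The plate follows: the left peg moved from about (572,185) to (584,175). Continuing in smaller steps while watching the force.

>>> arm_command(
  motion=[
    {"slide": [0,0,0],"turn": [0,0,0.03]},
    {"slide": [0,0,0],"turn": [0,0,0.03]},
    {"slide": [0,0,0],"turn": [0,0,0.03]},
    {"slide": [0,0,0],"turn": [0,0,0.03]},
    {"slide": [0,0,0],"turn": [0,0,0.03]},
  ],
)

```text
t: 4.98
tool_pos: [0.596, -0.0213, 0.2714]
orientation: [-3.094, -0.543, 0.0]
force: [-0.2, -0.2, -0.2]
opening: 0.0699
```

>>> arm_command(
  motion=[
    {"slide": [0,0,0],"turn": [0,0,0.025]},
    {"slide": [0,0,0],"turn": [0,0,0.025]},
    {"slide": [0,0,0],"turn": [0,0,0.025]},
    {"slide": [0,0,0],"turn": [0,0,0.025]},
    {"slide": [0,0,0],"turn": [0,0,0.025]},
  ],
)

```text
t: 5.4
tool_pos: [0.5961, -0.0213, 0.2715]
orientation: [-3.11, -0.447, 0.0]
force: [-0.7, -0.7, -0.5]
opening: 0.0699
```

```bash
python3 -c "
from h import *
rep([.596,-.0215,.272])"
```

```text
t 5.4 pos [ 0.5961 -0.0213  0.2715] phi 16.350011904573222 tipz 0.08545137561169419 F [-0.7266 -0.7073 -0.4518] Mz [-0.0633  0.068  -0.0181] op 0.06985275223529538 q [-0.1217  0.2208  1.6364  0.0001  1.2846 -0.4071] zax [-0.0002  0.0001 -1.    ]
tool delta shares [-0.0003  0.0003 -0.0014]
```

>>> arm_command(
  motion=[
    {"slide": [0,0,0],"turn": [0,0,0.025]},
    {"slide": [0,0,0],"turn": [0,0,0.025]},
    {"slide": [0,0,0],"turn": [0,0,0.025]},
    {"slide": [0,0,0],"turn": [0,0,0.025]},
    {"slide": [0,0,0],"turn": [0,0,0.025]},
  ],
)

```text
t: 5.82
tool_pos: [0.5961, -0.0214, 0.2715]
orientation: [-3.122, -0.349, -0.0]
force: [-0.3, 0.2, 0.6]
opening: 0.0698
```

```bash
python3 -c "
from h import *
look('a4');rep([.596,-.0215,.272])"
```

```text
t 5.9167 pos [ 0.5961 -0.0214  0.2715] phi 12.792019283249461 tipz 0.08552316965098633 F [-0.0386 -0.3798 -0.2936] Mz [-0.0413  0.0716  0.0521] op 0.06938911943534738 q [-0.1218  0.2208  1.6363 -0.      1.2845 -0.3451] zax [-0. -0. -1.]
tool delta shares [-0.0004  0.0002 -0.0012]
```

View pics/a4.png

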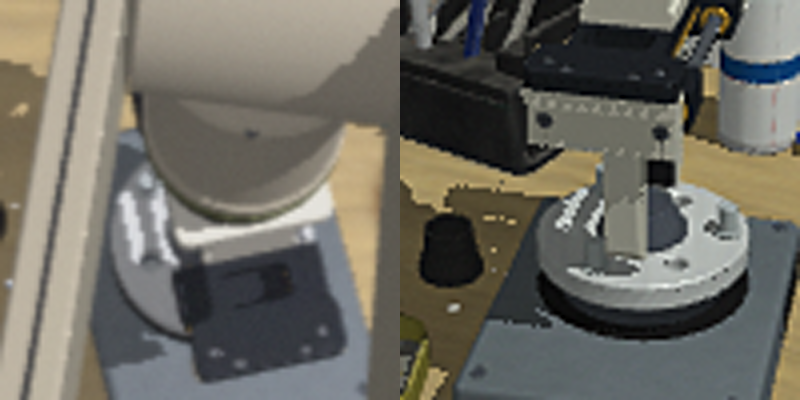

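```bash
python3 -c "
from h import *
for t in ('0','_a1','_a2','_a3','_a4'):
    g=cv2.imread(f'pics/scene{t}.png',0)
    print(t,[[int(v) for v in g[186:202,c]] for c in (262,290)], [int(v) for v in g[170:182,245]])
"
```

```text
0 [[171, 177, 175, 175, 126, 112, 112, 113, 121, 50, 27, 34, 35, 36, 29, 11], [173, 139, 142, 147, 157, 79, 20, 44, 17, 19, 19, 20, 18, 14, 57, 98]] [69, 61, 90, 139, 181, 180, 178, 183, 186, 161, 139, 99]
_a1 [[181, 187, 185, 186, 134, 119, 121, 122, 128, 52, 27, 35, 37, 39, 31, 11], [182, 150, 151, 155, 165, 85, 23, 44, 19, 22, 21, 19, 20, 16, 60, 102]] [81, 31, 51, 81, 97, 97, 95, 96, 97, 99, 92, 93]
_a2 [[92, 84, 194, 194, 135, 119, 119, 120, 126, 53, 27, 35, 36, 39, 31, 8], [181, 147, 151, 155, 165, 85, 22, 44, 20, 19, 22, 20, 20, 16, 61, 102]] [58, 31, 51, 80, 96, 95, 94, 96, 96, 101, 96, 93]
_a3 [[87, 86, 88, 97, 94, 117, 116, 123, 134, 29, 28, 36, 37, 38, 32, 10], [146, 146, 152, 161, 122, 20, 48, 46, 18, 19, 21, 21, 19, 16, 59, 102]] [46, 56, 83, 98, 95, 94, 95, 93, 97, 96, 95, 93]
_a4 [[86, 83, 78, 193, 192, 156, 112, 114, 118, 123, 104, 29, 32, 39, 30, 11], [181, 172, 145, 147, 149, 161, 81, 14, 16, 20, 21, 19, 19, 15, 59, 103]] [48, 42, 45, 49, 82, 97, 99, 98, 96, 97, 96, 96]
```

Between a3 and a4 the rim went down about 1.8 px on both sides, which is about 4 mm: the plate has dropped over the studs. I'll back off, rise and close the fingers.

>>> arm_command(
  motion=[
    {"slide": [0,0,0],"turn": [0,0,-0.04]},
    {"slide": [0,0,-0.03],"turn": [0,0,-0.04]},
    {"slide": [0,0,-0.05],"turn": [0,0,0]},
    {"slide": [0,0,-0.02],"turn": [0,0,0]},
    {"slide": [0,0,0],"turn": [0,0,0]},
  ],
)

```text
t: 6.33
tool_pos: [0.5973, -0.0215, 0.3153]
orientation: [3.113, 0.415, 0.009]
force: [-0.4, 0.2, 1.1]
opening: 0.0699
```

>>> arm_command(
  motion=[
    {"slide": [0,0,0],"turn": [0,0,0]},
    {"slide": [0,0,0],"turn": [0,0,0]},
    {"slide": [0,0,0],"turn": [0,0,0]},
    {"slide": [0,0,0],"turn": [0,0,0]},
    {"slide": [0,0,0],"turn": [0,0,0]},
  ],
  gripper=0,
)

```text
t: 6.75
tool_pos: [0.5959, -0.0214, 0.3106]
orientation: [-3.114, -0.414, 0.002]
force: [-0.6, -0.5, -0.4]
opening: 0.0408
```

>>> arm_command(
  motion=[
    {"slide": [0,0,0],"turn": [0,0,0]},
    {"slide": [0,0,0],"turn": [0,0,0]},
    {"slide": [0,0,0],"turn": [0,0,0]},
    {"slide": [0,0,0],"turn": [0,0,0]},
    {"slide": [0,0,0],"turn": [0,0,0]},
  ],
)

```text
t: 7.17
tool_pos: [0.5961, -0.0214, 0.3115]
orientation: [3.114, 0.413, 0.0]
force: [-0.7, 0.2, -0.0]
opening: 0.0077
```

```bash
python3 -c "
from h import *
look('a5');rep([.596,-.0215,.281])"
```

```text
t 7.2667 pos [ 0.5962 -0.0214  0.3116] phi 15.129407766192667 tipz 0.12560340292140265 F [-1.1086 -0.3477 -0.5815] Mz [-0.0402  0.0308 -0.0193] op 0.0018416676886348223 q [-0.1218  0.1819  1.6037 -0.      1.3559 -0.3859] zax [ 0.0001 -0.     -1.    ]
tool delta shares [-0.0004  0.0001  0.0765]
```

View pics/a5.png

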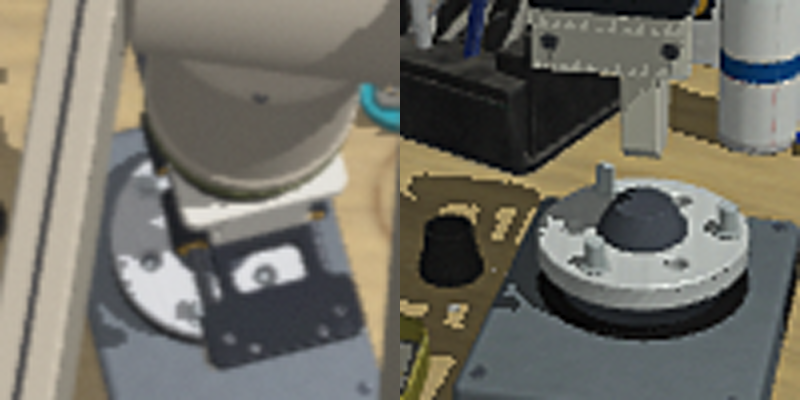

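The studs now show inside the plate's holes, at about (150,260) and (265,272) in the left half. Closed fingers stand over the cap. Going down to press.

>>> arm_command(
  motion=[
    {"slide": [0,0,0.03],"turn": [0,0,0]},
    {"slide": [0,0,0.025],"turn": [0,0,0]},
    {"slide": [0,0,0.01],"turn": [0,0,0]},
    {"slide": [0,0,0.005],"turn": [0,0,0]},
    {"slide": [0,0,0],"turn": [0,0,0]},
  ],
)

```text
t: 7.68
tool_pos: [0.5956, -0.0213, 0.2821]
orientation: [-3.114, -0.413, 0.003]
force: [-0.9, 0.8, -0.5]
opening: 0.0006
```

>>> arm_command(
  motion=[
    {"slide": [0,0,0.003],"turn": [0,0,0]},
    {"slide": [0,0,0.003],"turn": [0,0,0]},
    {"slide": [0,0,0.003],"turn": [0,0,0]},
    {"slide": [0,0,0],"turn": [0,0,0]},
    {"slide": [0,0,0],"turn": [0,0,0]},
  ],
)

```text
t: 8.1
tool_pos: [0.5963, -0.0214, 0.2803]
orientation: [3.114, 0.413, 0.001]
force: [0.1, -0.2, 0.2]
opening: 0.0005
```

>>> arm_command(
  motion=[
    {"slide": [0,0,0.0015],"turn": [0,0,0]},
    {"slide": [0,0,0.0015],"turn": [0,0,0]},
    {"slide": [0,0,0.0015],"turn": [0,0,0]},
    {"slide": [0,0,0.0015],"turn": [0,0,0]},
    {"slide": [0,0,0],"turn": [0,0,0]},
  ],
)

```text
t: 8.52
tool_pos: [0.5963, -0.0214, 0.2777]
orientation: [3.114, 0.413, 0.001]
force: [0.3, -0.2, 3.7]
opening: 0.0001
```

>>> arm_command(
  motion=[
    {"slide": [0,0,0.0015],"turn": [0,0,0]},
    {"slide": [0,0,0.0015],"turn": [0,0,0]},
    {"slide": [0,0,0.0015],"turn": [0,0,0]},
    {"slide": [0,0,0.0015],"turn": [0,0,0]},
    {"slide": [0,0,0],"turn": [0,0,0]},
  ],
)

```text
t: 8.93
tool_pos: [0.5963, -0.0214, 0.2751]
orientation: [3.114, 0.413, 0.001]
force: [1.6, -0.5, 3.5]
opening: 0.0004
```

>>> arm_command(
  motion=[
    {"slide": [0,0,0.0015],"turn": [0,0,0]},
    {"slide": [0,0,0.0015],"turn": [0,0,0]},
    {"slide": [0,0,0.0015],"turn": [0,0,0]},
    {"slide": [0,0,0],"turn": [0,0,0]},
    {"slide": [0,0,0],"turn": [0,0,0]},
  ],
)

```text
t: 9.35
tool_pos: [0.5963, -0.0214, 0.2734]
orientation: [3.114, 0.413, 0.001]
force: [2.2, -1.2, 4.4]
opening: 0.0004
```

```bash
python3 -c "
from h import *
look('a6');rep([.596,-.0215,.273])
for t in ('0','_a3','_a5','_a6'):
    g=cv2.imread(f'pics/scene{t}.png',0)
    print(t,[[int(v) for v in g[186:202,c]] for c in (262,290)], [int(v) for v in g[170:182,245]])
"
```

```text
t 9.45 pos [ 0.5963 -0.0214  0.2734] phi 15.125895835150986 tipz 0.08744314390782887 F [ 2.2091 -0.5445  2.9085] Mz [-0.0843 -0.3589  0.0258] op 0.0006146185516118023 q [-0.1218  0.2188  1.6348 -0.      1.2875 -0.3858] zax [ 0.0004 -0.0001 -1.    ]
tool delta shares [-0.0007  0.0001  0.0011]
0 [[171, 177, 175, 175, 126, 112, 112, 113, 121, 50, 27, 34, 35, 36, 29, 11], [173, 139, 142, 147, 157, 79, 20, 44, 17, 19, 19, 20, 18, 14, 57, 98]] [69, 61, 90, 139, 181, 180, 178, 183, 186, 161, 139, 99]
_a3 [[87, 86, 88, 97, 94, 117, 116, 123, 134, 29, 28, 36, 37, 38, 32, 10], [146, 146, 152, 161, 122, 20, 48, 46, 18, 19, 21, 21, 19, 16, 59, 102]] [46, 56, 83, 98, 95, 94, 95, 93, 97, 96, 95, 93]
_a5 [[166, 157, 182, 182, 188, 156, 110, 114, 117, 124, 102, 31, 33, 38, 31, 11], [180, 171, 144, 146, 149, 160, 81, 13, 16, 20, 21, 21, 20, 15, 61, 104]] [49, 40, 43, 45, 78, 91, 84, 209, 96, 198, 200, 174]
_a6 [[190, 189, 172, 169, 160, 185, 183, 189, 156, 88, 114, 117, 125, 105, 24, 8], [178, 179, 176, 181, 168, 145, 145, 150, 162, 68, 0, 19, 19, 15, 59, 101]] [50, 44, 48, 50, 48, 47, 49, 78, 88, 212, 97, 200]
```

View pics/a6.png

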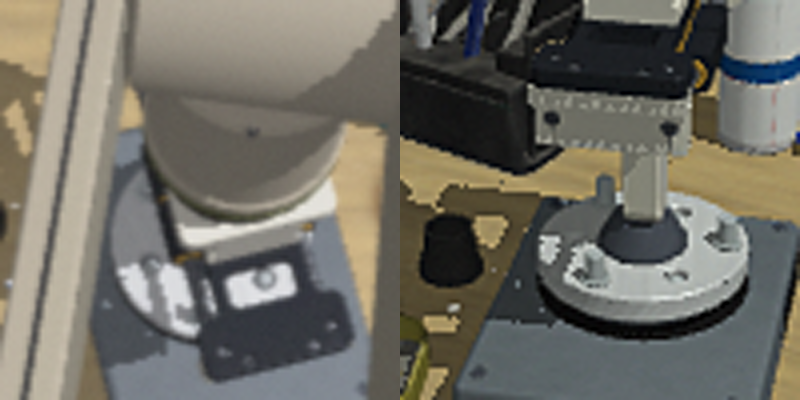

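The plate is about 3 px (7 mm) lower and level, with the tip at 87.4 mm. I'll press on until the force shows a hard stop.

>>> arm_command(
  motion=[
    {"slide": [0,0,0.001],"turn": [0,0,0]},
    {"slide": [0,0,0.001],"turn": [0,0,0]},
    {"slide": [0,0,0.001],"turn": [0,0,0]},
    {"slide": [0,0,0],"turn": [0,0,0]},
    {"slide": [0,0,0],"turn": [0,0,0]},
  ],
)

```text
t: 9.87
tool_pos: [0.5963, -0.0214, 0.2734]
orientation: [3.114, 0.413, 0.001]
force: [-2.3, 0.5, 12.2]
opening: 0.0007
```

Stopped, with the force rising. One more small step.

>>> arm_command(
  motion=[
    {"slide": [0,0,0.001],"turn": [0,0,0]},
    {"slide": [0,0,0.001],"turn": [0,0,0]},
    {"slide": [0,0,0],"turn": [0,0,0]},
    {"slide": [0,0,0],"turn": [0,0,0]},
    {"slide": [0,0,0],"turn": [0,0,0]},
  ],
)

```text
t: 10.28
tool_pos: [0.5963, -0.0214, 0.2734]
orientation: [3.114, 0.414, 0.001]
force: [-5.8, 0.5, 17.8]
opening: 0.0006
```

>>> arm_command(
  motion=[
    {"slide": [0,0,0.001],"turn": [0,0,0]},
    {"slide": [0,0,0.001],"turn": [0,0,0]},
    {"slide": [0,0,0.001],"turn": [0,0,0]},
    {"slide": [0,0,0],"turn": [0,0,0]},
    {"slide": [0,0,0],"turn": [0,0,0]},
  ],
)

```text
t: 10.7
tool_pos: [0.5964, -0.0214, 0.2733]
orientation: [3.114, 0.414, 0.002]
force: [-9.3, 1.4, 26.3]
opening: 0.0002
```

Solid stop at 26 N with no further travel. Releasing upwards and moving clear to look.

>>> arm_command(
  motion=[
    {"slide": [0,0,-0.005],"turn": [0,0,0]},
    {"slide": [0,0,-0.02],"turn": [0,0,0]},
    {"slide": [0,0,-0.08],"turn": [0,0,0]},
    {"slide": [0,0,-0.1],"turn": [0,0,0]},
    {"slide": [0,0,-0.1],"turn": [0,0,0]},
  ],
)

```text
t: 11.12
tool_pos: [0.595, -0.0212, 0.3912]
orientation: [-3.113, -0.413, 0.009]
force: [0.5, 0.1, 0.2]
opening: 0.0004
```

>>> arm_command(
  motion=[
    {"slide": [0.07,-0.06,0],"turn": [0,0,0]},
    {"slide": [0.07,-0.06,0],"turn": [0,0,0]},
    {"slide": [0.07,-0.06,0],"turn": [0,0,0]},
    {"slide": [0.07,-0.06,0],"turn": [0,0,0]},
    {"slide": [0,0,0],"turn": [0,0,0]},
  ],
)

```text
t: 11.53
tool_pos: [0.6804, 0.1058, 0.3892]
orientation: [-3.111, -0.419, 0.006]
force: [0.1, 0.5, -1.1]
opening: 0.0005
```

>>> arm_command(
  motion=[
    {"slide": [-0.02,-0.08,0],"turn": [0,0,0]},
    {"slide": [-0.02,-0.08,0],"turn": [0,0,0]},
    {"slide": [-0.02,-0.08,0],"turn": [0,0,0]},
    {"slide": [-0.02,-0.08,0],"turn": [0,0,0]},
    {"slide": [0,0,0],"turn": [0,0,0]},
  ],
)

```text
t: 11.95
tool_pos: [0.6119, 0.2204, 0.3912]
orientation: [-3.111, -0.42, 0.005]
force: [-0.7, -0.4, -0.2]
opening: 0.0007
```

```bash
python3 -c "
from h import *
look('a7');rep()
for t in ('0','_a5','_a6','_a7'):
    g=cv2.imread(f'pics/scene{t}.png',0)
    print(t,[[int(v) for v in g[186:202,c]] for c in (262,290)])
a=np.hstack([cv2.imread('pics/scene_a7.png')[100:330,120:400],cv2.imread('pics/top_a7.png')[100:330,120:400]])
cv2.imwrite('pics/a7b.png',a)
"
```

```text
t 12.05 pos [0.614  0.2167 0.3914] phi 15.270567783977285 tipz 0.2054485170171566 F [0.9345 0.2049 0.8053] Mz [-0.1147  0.0725 -0.0461] op 0.0007032445839778048 q [ 0.2607  0.2745  1.3489 -0.0003  1.5202 -0.0058] zax [-0.0018 -0.0008 -1.    ]
0 [[171, 177, 175, 175, 126, 112, 112, 113, 121, 50, 27, 34, 35, 36, 29, 11], [173, 139, 142, 147, 157, 79, 20, 44, 17, 19, 19, 20, 18, 14, 57, 98]]
_a5 [[166, 157, 182, 182, 188, 156, 110, 114, 117, 124, 102, 31, 33, 38, 31, 11], [180, 171, 144, 146, 149, 160, 81, 13, 16, 20, 21, 21, 20, 15, 61, 104]]
_a6 [[190, 189, 172, 169, 160, 185, 183, 189, 156, 88, 114, 117, 125, 105, 24, 8], [178, 179, 176, 181, 168, 145, 145, 150, 162, 68, 0, 19, 19, 15, 59, 101]]
_a7 [[184, 182, 172, 164, 150, 177, 177, 181, 151, 84, 108, 113, 118, 102, 24, 8], [171, 172, 170, 173, 163, 137, 138, 144, 155, 64, 0, 16, 18, 14, 57, 97]]
```

View pics/a7.png

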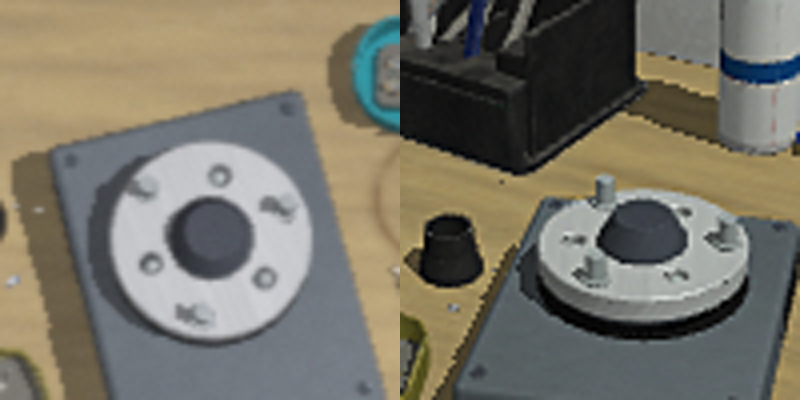

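View pics/a7b.png

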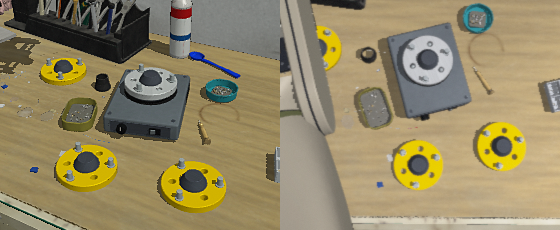

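The plate looks low and flat with a stud visible in each hole, and the bystanders are where they were. I'll check the drop numerically from the cap, which is rotation-symmetric.

```bash
python3 -c "
from h import *
def proj(p):
    K,T=C['scene']; c=T[:,:3].T@(np.array(p)-T[:,3]); c=K@c; return c[:2]/c[2]
a=proj([.5963,-.0214,.099])
for d in (4,8,12): print(d,proj([.5963,-.0214,.099-d/1e3])-a)
g=lambda t:cv2.imread(f'pics/scene{t}.png',0).astype(np.float32)
for t0,t1 in (('0','_a7'),('_a5','_a7'),('0','_a5')):
    A,B=g(t0),g(t1)
    for (x0,x1,y0,y1) in ((259,281,164,180),(261,280,163,176)):
        W=np.eye(2,3,dtype=np.float32); W[1,2]=2
        A2=A if t0!='_a5' else A
        oy=2 if t0=='_a5' else 0
        cc,W=cv2.findTransformECC(A[y0+oy:y1+oy,x0:x1].copy(),B[y0:y1+8,x0-3:x1+3].copy(),np.array([[1,0,3],[0,1,3]],np.float32),cv2.MOTION_TRANSLATION,(3,200,1e-6))
        print(t0,t1,cc,W[0,2]-3,W[1,2]-oy)
"
```

```text
4 [-0.0073  1.6845]
8 [-0.0145  3.3614]
12 [-0.0217  5.0308]
0 _a7 0.930420707557215 0.17604876 4.3779
0 _a7 0.9786824011325572 0.06736755 4.6778646
_a5 _a7 0.8782727522105312 0.62467337 3.0436244
_a5 _a7 0.9541779198138729 0.60448146 3.285419
0 _a5 0.8199710187697113 -0.22664571 0.9777533
0 _a5 0.9237370904950445 -0.15252972 1.4223474
```

```bash
python3 -c "
from plant import robot
s=robot.read_state();print(s['t'],s['force']);print(robot.close_job())"
```

```text
12.05 [0.93445541 0.20488002 0.80529098]
the job is handed in; nothing more can be done
None
```

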